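Unlock the cartridge warmer and hold its flap at the index

ROBOT

A 6-joint arm with a two-finger parallel gripper is mounted at the origin on a cart in front of the work surface, level with it; the furniture and walls round the work are solid. World frame = base frame: x ahead of the robot, y to its left, z up, the work surface at z = 0. Lengths are in m, angles in rad, forces in N, time in s.
With the tool pointing down it reaches from about 0.375 to 0.975 m from the base axis. Payload 3.8 kg.
Tool frame: the origin (TCP) lies at the very end of the fingers, on their centre line; the grasp point (between the pads) lies 19 mm behind it (manip.grip_depth is the distance from the TCP to the grasp point, in m); x points along the fingers, y is the direction in which the jaws open and shut, and the axes are right-handed (so a half turn about x gives the same grasp; the last joint's range is limited). The gripper opens to 88 mm and grips with 3 to 60 N. Pads are 18 mm wide; open, the fingers measure 123 mm over their backs; the gripper's body (75 mm by 187 mm) begins 45 mm behind the grasp point.
Start: joints at [1.291, 0.264, 1.604, -0, 1.274, -0.037], TCP at [0.162, 0.655, 0.239] pointing down, gripper open.
Joint ranges: [-2.63, 2.63], [-0.94, 2.18], [0.31, 2.57], [-1.31, 4.45], [0, 2.66], [-2.55, 2.55]. Speed limits (rad/s): [2.57, 2.57, 3.14, 3.14, 3.14, 3.14].

INTERFACE

Orientations are given as a rotation vector (axis times angle).
In Python, from cell import manip gives the robot as it stands. The module is installed in compiled form; this text tells all that it offers.
- The arm moves only by the shell command python3 -m creep 'ROWS'. ROWS is text: rows parted by semicolons, each of 5 numbers parted by spaces: the closure, from 0 (fully open) to 1 (shut), then the shift along the tool's x, y, z in m, then the turn about the tool's x in degrees. In form: grip dx dy dz yaw; .... A call has 1 to 8 rows; each row is the pose to reach, as a shift and turn from the pose commanded when the call began, along the tool's axes at that moment; what a row does not reach only later rows make up. A row lasts 1/12 s, in which the tool goes at most 41.7 mm and 7.16 degrees, less where a joint would pass 70% of its speed; a pose out of reach is approached as far as the arm can. A call with a gripper value outside its range is refused whole. The fingers move at their own pace and stop on an object; the grip force is fixed at half the most. Time passes only in rows, so rows that repeat a pose let the fingers close. It gives the time, the measured TCP pose, the force and the opening at its end, in the units of the state.
- manip.get_state(): the state, without advancing time (a new reading comes with each control period).
- manip.capture(name): name is "scene" or "top" or "wrist"; returns a dict with "img" (480x640x3 uint8, red, green, blue), "camera_matrix" (3x3 intrinsics, pixels), "world_from_camera" (4x4, takes a point from camera to world coordinates); the wrist camera has in their place "tool_from_camera" (4x4, takes a point from camera to tool coordinates, whose origin is the TCP and whose axes are the tool frame's). Camera axes: x right, y down, z forward; pixel columns grow to the right and rows downward; lengths in m; the calibration is good to about 2 mm. The wrist camera is an equidistant fisheye: a pixel r from the principal point sees the ray r / f radians off the axis. A picture is of the moment at which its call begins: read the wrist's pose just before it. There is no depth.
- manip.close_job(): hands the job in, once; it reports no verdict.
The state is a dict: "time_s": time; "joint_pos": joint angles; "dq": joint speeds; "effort": joint torques, N m; "position": TCP position; "orientation": TCP orientation; "ft_force": force on the tool from outside, world axes, zero at the start; "moment": the same for the moment, N m; "grip_width": opening from 0.0 (shut) to 1.0 (fully open).
Only numpy, scipy, OpenCV 4.12 (cv2) and the standard library are available. Lean on these libraries where they do the work, as an engineer would, in place of code of your own. Each camera call takes 0.05 s, during which the arm holds its last target. There are 200 camera calls.

TASK

Unlock the cartridge warmer by pressing its three keys down fully one at a time: first the round one, then the square one, then the long bar-shaped one. Only then lift its flap until the pointer on the flap's edge is in line with the small index clamp on the upright arc, and finish while still holding the flap there with the fingers, still and with the keys up, so that the warm cartridges can be inspected. Do not shift the index clamp or the cartridge, timer and marker lying on the table.

Things in the scene. Friction and masses are not known exactly. Their poses are not given: they have to be found in the camera images.
- warmer: white benchtop cartridge warmer fixed to the table, 155 x 250 mm, 86 mm high; origin on the table under it, body x from -60 to +95 mm and y from -125 to +125 mm; its front looks to its own -x. Chamber with the flap on its +y side, lower key deck (three black tiles in a row along x, each 46 x 70 mm, pitch 50 mm, y = -83 mm) on its -y side, upright aluminium arc (to 193 mm above the table) at y = +112 mm. Which key is in which place of the row varies
- flap (a joint): angle of the grey framed flap with a clear window that covers the chamber (rad): 0 = shut and level, grows as its front edge swings up, to 1.45 at most. It hinges freely at the rear, weighs about 0.3 kg (bar to hinge 176 mm) and falls shut if let go
- flap_hinge (a point): point on the flap's hinge axis, which runs along the warmer's y at x = +75 mm, 90 mm above the table; in line with the middle of the handle bar (y = +35 mm)
- flap_bar (a point): middle of the round steel handle bar at the flap's front edge: 10 mm thick, 94 mm long along the warmer's y, free for about 70 mm between its two arms; shut, it is 175 mm ahead (-x) of the hinge axis and 15 mm above it (105 mm above the table), 40 mm ahead of the panel's front edge (panel 6 mm thick, level with the axis), 40 mm ahead of the warmer's front
- flap_pointer (a point): tip of the small black pointer on the flap's +y edge, 100 mm from the hinge axis; it turns with the flap and is straight ahead of the axis when the flap is shut
- index (a joint): angle at which the index clamp stands on the arc (rad), measured like the flap's angle: the pointer is in line with the index when both are equal; it stays where it is set, between 0.5 and 1.05
- index_tip (a point): tip of the small dark steel index clamp (about 12 mm wide, with a black thumb screw) on the upright arc, 100 mm from the hinge axis, in the plane in which the pointer swings: the pointer tip meets it when in line
- key_round_top (a point): centre of the top face of the round key (white, 28 mm across), 10 mm above the tile round it and 84 mm above the table when up
- key_square_top (a point): centre of the top face of the square key (white, 25 x 25 mm), 10 mm above the tile round it and 84 mm above the table when up
- key_bar_top (a point): centre of the top face of the long bar-shaped key (white, 13 x 44 mm, its length along the warmer's y), 10 mm above the tile round it and 84 mm above the table when up
- key_round (a joint): the round one of the three keys: 0 = up, 0.006 = fully down (m); it moves straight down against a spring (about 1.4 N to start, 5 N fully down) and comes back up by itself; it counts as pressed beyond 0.004
- key_square (a joint): the square one of the three keys: 0 = up, 0.006 = fully down (m); it moves straight down against a spring (about 1.4 N to start, 5 N fully down) and comes back up by itself; it counts as pressed beyond 0.004
- key_bar (a joint): the bar-shaped one of the three keys: 0 = up, 0.006 = fully down (m); it moves straight down against a spring (about 1.4 N to start, 5 N fully down) and comes back up by itself; it counts as pressed beyond 0.004
- cartridge: bystander: loose white test cartridge with a coloured cap, 62 x 47 x 21 mm, origin under its centre; leave it alone
- timer: bystander: loose small white timer, 62 x 67 x 20 mm, origin under its centre; leave it alone
- marker: bystander: loose black and white marker pen, 17 x 135 x 16 mm, origin under its centre; leave it alone

How it is judged:
On the way, in this order (a step that is already met when the one before it is completed fails the run):
1. the round key is pressed down, the other keys up and the flap shut (value of joint key_round above 0.004 m and value of joint each of key_square, key_bar below 0.002 m and value of joint flap below 0.12 rad), for 0.05 s.
2. the square key is pressed down, the other keys up and the flap shut (value of joint key_square above 0.004 m and value of joint each of key_round, key_bar below 0.002 m and value of joint flap below 0.12 rad), for 0.05 s.
3. the bar-shaped key is pressed down, the other keys up and the flap shut (value of joint key_bar above 0.004 m and value of joint each of key_round, key_square below 0.002 m and value of joint flap below 0.12 rad), for 0.05 s.
4. the flap is lifted, with all keys up (value of joint flap above 0.25 rad and value of joint each of key_round, key_square, key_bar below 0.002 m), for 0.1 s.
At the end, for the whole second after the job is handed in: The flap's pointer tip is within 9 mm (about 5 degrees) of the index tip, the flap is still (under 0.05 rad/s) and carried by the fingers, which touch it with more than 0.3 N; the index stands where it stood and all three keys are up (distance between flap_pointer and index_tip below 0.009 m and value of joint flap between 0.35 and 1.2 rad and contact force between flap and the fingers above 0.3 N and value of joint index between 0.4 and 1.15 rad and velocity of joint flap between -0.05 and 0.05 rad/s and value of joint each of key_round, key_square, key_bar below 0.002 m); the arm keeps its last pose, push and grip.
It fails at once if two keys are down at the same time (value of joint each of key_round, key_square above 0.003 m or value of joint each of key_round, key_bar above 0.003 m or value of joint each of key_square, key_bar above 0.003 m).
It fails at once if the index clamp is shifted along the arc by more than 8 mm (distance of index_tip from where it was at the start of the episode above 0.008 m).
It fails at once if the loose cartridge, timer or marker is shifted by more than 30 mm (distance of any of cartridge, timer, marker from where it was at the start of the episode above 0.03 m).
It also fails if it takes over 58 s, if anything falls off the work surface, if the arm or the gripper's body presses on something with over 40 N, if the wrist force passes 120 N, or if a joint passes its speed limit or range.

## Working session

There is one attempt and no reset: what is moved stays moved. The work goes in short steps, Python scripts to look and compute and a shell command to move; the robot and the scene stay as the last step left them, time stands still between calls to the robot, and variables do not carry over. Pictures are saved under pics/ and viewed, about 8 in all and at most 12, crops included, and the job is handed in when it is done.

```bash
mkdir -p pics
python3 - <<'E'
from cell import manip
import cv2,numpy as np
np.set_printoptions(precision=4,suppress=True)
print(manip.get_state())
for n in("scene","top"):
    c=manip.capture(n);cv2.imwrite(f"pics/{n}0.png",c["img"][:,:,::-1]);print(n,c["camera_matrix"],c["world_from_camera"])
    np.savez(f"{n}0.npz",**c)
E
```

```text
{'time_s': 0.0, 'joint_pos': array([ 1.2911,  0.2647,  1.6053,  0.    ,  1.2737, -0.0369]), 'dq': array([ 0.0007, -0.    , -0.0011, -0.    ,  0.0004,  0.0007]), 'effort': array([ -0.0022, -50.2109, -35.6869,   0.0725,   0.0294,  -0.0001]), 'position': array([0.1621, 0.6545, 0.2374]), 'orientation': array([ 0.1889,  1.5627, -0.1923]), 'ft_force': array([0.0494, 1.0844, 0.9809]), 'moment': array([-0.019 ,  0.004 ,  0.0427]), 'grip_width': 0.9980360709546591}
scene [[504.982    0.     323.1868]
 [  0.     504.982  239.0684]
 [  0.       0.       1.    ]] [[ 0.7498 -0.3156  0.5815 -0.212 ]
 [-0.6616 -0.3663  0.6542 -0.6961]
 [ 0.0065 -0.8753 -0.4835  0.6859]
 [ 0.      0.      0.      1.    ]]
top [[480.5449   0.     321.9521]
 [  0.     480.5449 245.7758]
 [  0.       0.       1.    ]] [[-0.0179 -0.9969  0.0768  0.4367]
 [-0.9996  0.0161 -0.0232  0.1328]
 [ 0.0219 -0.0771 -0.9968  1.1411]
 [ 0.      0.      0.      1.    ]]
```

View pics/top0.png

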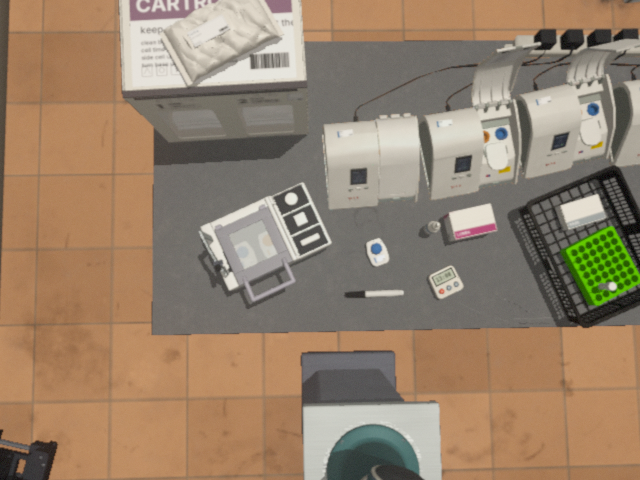

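View pics/scene0.png

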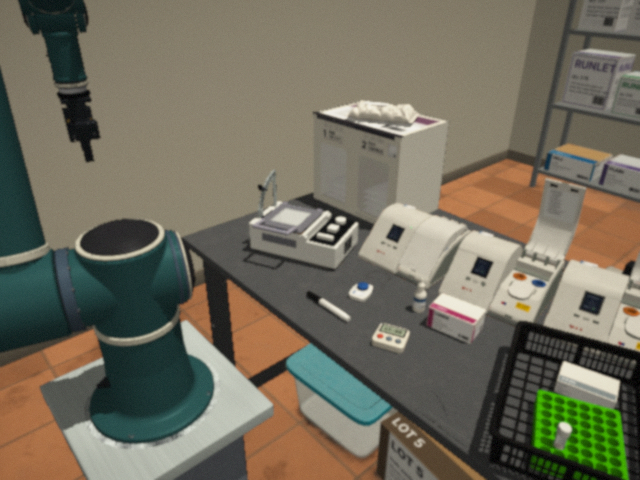

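The top view shows the round key at about (292,199), the square key at (301,218) and the bar key at (310,238). The handle bar is near (272,290) and the index clamp near (218,265). The scene view shows the arc at about (267,190). Next I'll take subpixel measurements.

```bash
cat > h.py <<'E'
import numpy as np,cv2
np.set_printoptions(precision=4,suppress=True)
def cast(c,uv,z):
    K=c["camera_matrix"];T=c["world_from_camera"]
    d=T[:3,:3]@np.linalg.inv(K)@np.array([uv[0],uv[1],1.]);o=T[:3,3]
    return o+d*(z-o[2])/d[2]
def proj(c,p):
    T=np.linalg.inv(c["world_from_camera"]);q=c["camera_matrix"]@(T[:3,:3]@p+T[:3,3]);return q[:2]/q[2]
E
python3 - <<'E'
from h import *
c=dict(np.load("top0.npz"));im=c["img"];g=im.min(axis=2).astype(np.uint8)
x0,y0,x1,y1=190,170,340,310
big=cv2.resize(im[y0:y1,x0:x1],None,fx=5,fy=5,interpolation=cv2.INTER_CUBIC)
P=[]
for th in(130,160):
  gb=cv2.cvtColor(big,cv2.COLOR_RGB2GRAY)
  n,l,s,ce=cv2.connectedComponentsWithStats((gb>th).astype(np.uint8))
  for i in range(1,n):
    if 600<s[i,4]<8000:
      uv=(ce[i]+.5)/5-.5+[x0,y0];print(th,s[i],uv,cast(c,uv,.084))
cv2.imwrite("pics/topcrop.png",big[:,:,::-1])
s=dict(np.load("scene0.npz"));cv2.imwrite("pics/scrop.png",cv2.resize(s["img"][160:275,230:370],None,fx=5,fy=5,interpolation=cv2.INTER_CUBIC)[:,:,::-1])
E
```

```text
130 [ 474  112   66   64 3383] [290.8532 198.3168] [0.6249 0.1754 0.084 ]
130 [ 516  209   75   73 3599] [300.2568 218.5872] [0.5793 0.1551 0.084 ]
130 [ 551  314  100   65 3203] [309.7776 238.9417] [0.5337 0.1348 0.084 ]
160 [ 475  114   63   60 3017] [290.8438 198.2998] [0.6249 0.1754 0.084 ]
160 [ 518  210   71   70 3199] [300.2576 218.536 ] [0.5794 0.1551 0.084 ]
160 [ 553  316   96   61 2739] [309.7695 238.9198] [0.5337 0.1348 0.084 ]
160 [ 275  463  249  189 4826] [271.1683 285.3767] [0.433  0.2208 0.084 ]
160 [ 168  510   76   91 4140] [230.763  280.9694] [0.4442 0.3089 0.084 ]
```

View pics/topcrop.png

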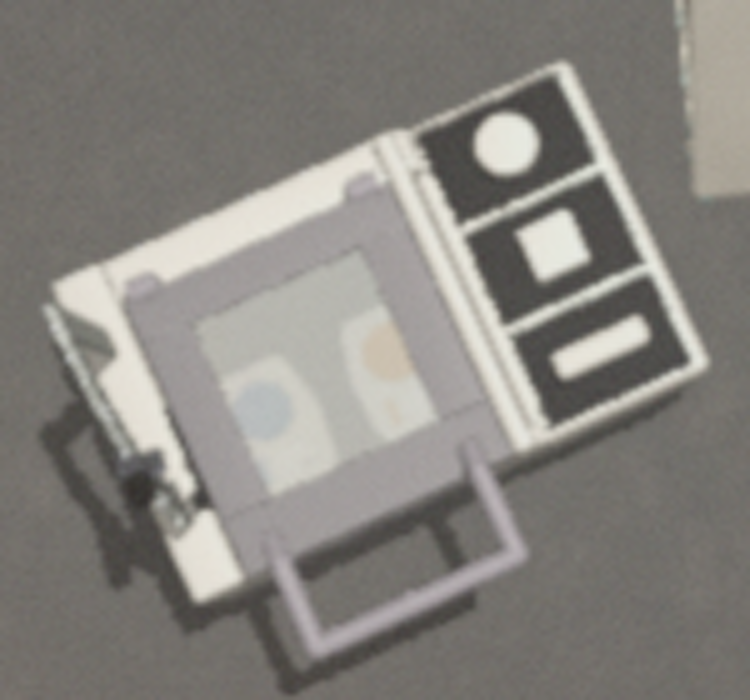

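View pics/scrop.png

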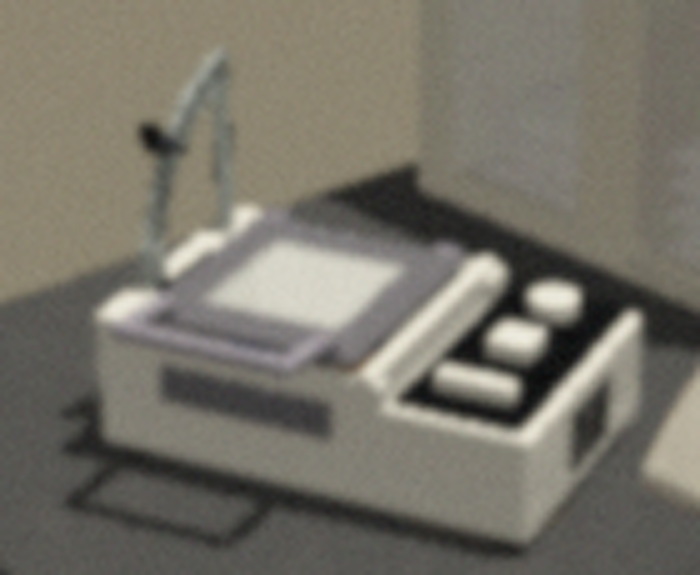

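```bash
cat >> h.py <<'E'
from scipy.spatial.transform import Rotation as Ro
ang=np.arctan2(.0406,.0912);ex=np.array([np.cos(ang),np.sin(ang),0]);ey=np.array([-ex[1],ex[0],0])
SQ=np.array([.5793,.1551,.084]);O=SQ-.0175*ex+.083*ey;O[2]=0
KEYS=dict(round=np.array([.6249,.1754,.084]),square=SQ,bar=np.array([.5337,.1348,.084]))
def W(x,y,z):return O+x*ex+y*ey+np.array([0,0,z])
def toW(p):d=np.asarray(p)-O;return np.array([d@ex,d@ey,d[2]])
def togo(s,tgt):
    R=Ro.from_rotvec(s["orientation"]);return R.inv().apply(np.asarray(tgt)-s["position"])
def yaw(s):  # turn about tool x to bring tool y on +-ex
    v=Ro.from_rotvec(s["orientation"]).inv().apply(ex);a=np.degrees(np.arctan2(v[2],v[1]));return a,(a+180+180)%360-180
E
python3 - <<'E'
from h import *
from cell import manip
t=dict(np.load("top0.npz"));s=dict(np.load("scene0.npz"))
st=manip.get_state();print("R",Ro.from_rotvec(st["orientation"]).as_matrix())
print("yaw",np.degrees(ang),yaw(st))
f=lambda u,v,x0,y0:np.array([(u+.5)/5-.5+x0,(v+.5)/5-.5+y0])
for uv in((318,648),(521,553)):
    p=cast(t,f(*uv,190,170),.105);print("bar end",p,toW(p))
print("exp bar",W(-.1,.035,.105), "O",O)
# corners of the body at z=.086
for uv in((203,603),(52,285),(707,360),(565,62)):
    p=cast(t,f(*uv,190,170),.08);print("corner",toW(p))
a,b=f(140,470,190,170),f(155,135,230,160)
for a_ in(a,f(140,480,190,170)):
  P=[]
  for c,uv in((t,a_),(s,b)):
    P.append(np.hstack([c["camera_matrix"],np.zeros((3,1))])@np.linalg.inv(c["world_from_camera"]))
  X=cv2.triangulatePoints(P[0],P[1],a_.reshape(2,1),b.reshape(2,1));X=X[:3,0]/X[3,0]
  w=toW(X);print("clamp",w,"ang",np.arctan2(w[2]-.09,.075-w[0]),proj(t,X)-a_,proj(s,X)-b)
for n,k in KEYS.items():print(n,togo(st,k+[0,0,.04]))
E
```

```text
R [[-0.0006  0.2404  0.9707]
 [-0.0019  0.9707 -0.2404]
 [-1.     -0.002  -0.0001]]
yaw 23.997453847890192 (np.float64(52.09261601236838), np.float64(-127.90738398763165))
bar end [0.4043 0.2577 0.105 ] [-0.1006  0.0819  0.105 ]
bar end [0.4433 0.1705 0.105 ] [-0.1005 -0.0136  0.105 ]
exp bar [0.424  0.2151 0.105 ] O [0.5296 0.2238 0.    ]
corner [-0.061   0.1224  0.08  ]
corner [0.0948 0.1253 0.08  ]
corner [-0.0573 -0.1233  0.08  ]
corner [ 0.0906 -0.1224  0.08  ]
clamp [-0.0078  0.1118  0.1674] ang 0.751732169105054 [-0.7424  1.0544] [0.9063 0.0243]
clamp [-0.0108  0.1118  0.1686] ang 0.7417992671633715 [-0.2509  0.356 ] [0.3063 0.0095]
round [ 0.1142 -0.3537  0.5644]
square [ 0.1142 -0.3843  0.525 ]
bar [ 0.1143 -0.415   0.4857]
```

```bash
python3 -m creep '1 -0.04 -0.01 0.01 5; 1 -0.05 -0.03 0.045 12; 1 -0.05 -0.05 0.08 19; 1 -0.05 -0.07 0.11 26; 1 -0.05 -0.09 0.14 33; 1 -0.05 -0.11 0.17 40; 1 -0.05 -0.13 0.2 46; 1 -0.05 -0.15 0.23 52'
python3 - <<'E'
from h import *
from cell import manip
st=manip.get_state();print(st["joint_pos"],st["position"],yaw(st),st["ft_force"])
for n,k in KEYS.items():print(n,togo(st,k+[0,0,.03]))
E
```

```text
time_s: 0.77
position: [0.3501, 0.4526, 0.2882]
orientation: [0.897, 1.378, -0.899]
ft_force: [0.9, -0.1, 0.5]
grip_width: 0.419
[ 0.8689  0.043   1.7657 -0.      1.3336  0.4535] [0.3501 0.4526 0.2882] (np.float64(-0.195445156355241), np.float64(179.80455484364472)) [ 0.8697 -0.1128  0.4813]
round [0.1742 0.1396 0.3645]
square [0.1743 0.0897 0.3646]
bar [0.1743 0.0398 0.3648]
```

```bash
python3 -m creep '1 0 0.015 0.035 0; 1 0 0.03 0.07 0; 1 0 0.045 0.105 0; 1 0 0.06 0.14 0; 1 0 0.08 0.175 0; 1 0 0.095 0.21 0; 1 0 0.11 0.245 0; 1 0 0.125 0.28 0'; python3 -m creep '1 0.01 0.01 0.03 0; 1 0.03 0.015 0.06 0; 1 0.06 0.015 0.084 0; 1 0.1 0.015 0.084 0; 1 0.13 0.015 0.084 0;1 0.15 0.015 0.084 0;1 0.15 0.015 0.084 0;1 0.15 0.015 0.084 0'
python3 - <<'E'
from h import *
from cell import manip
st=manip.get_state();print(st["position"],yaw(st),st["ft_force"],st["grip_width"])
for n,k in KEYS.items():print(n,togo(st,k))
c=manip.capture("wrist");cv2.imwrite("pics/w1.png",c["img"][:,:,::-1]);np.savez("w1.npz",**c);print(c["camera_matrix"],c["tool_from_camera"])
E
```

```text
time_s: 1.43
position: [0.5787, 0.248, 0.2881]
orientation: [0.894, 1.38, -0.895]
ft_force: [-0.7, 0.4, 0.1]
grip_width: 0.005
time_s: 2.1
position: [0.6244, 0.1787, 0.1368]
orientation: [0.892, 1.382, -0.897]
ft_force: [-0.1, 0.0, 0.1]
grip_width: 0.0
[0.6244 0.1787 0.1368] (np.float64(0.08676689707835332), np.float64(-179.91323310292165)) [-0.1231  0.0134  0.1299] 0.00021789948708691198
round [ 0.0528 -0.0007  0.0033]
square [ 0.053  -0.0506  0.0032]
bar [ 0.0532 -0.1005  0.0031]
[[371.6483   0.     321.4523]
 [  0.     371.6483 245.0331]
 [  0.       0.       1.    ]] [[ 0.0015 -0.2956  0.9553 -0.1457]
 [ 1.      0.0015 -0.0011  0.0005]
 [-0.0011  0.9553  0.2956 -0.0769]
 [ 0.      0.      0.      1.    ]]
```

View pics/w1.png

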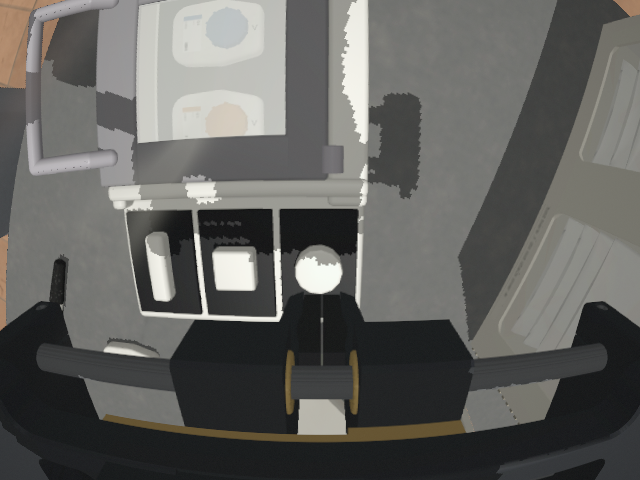

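The wrist view has the fingers over the round key at (319,270), with the square key at (235,269) and the bar key at (160,267). That agrees with the top view, so I'll press the round key.

```bash
python3 -m creep '1 0.02 -0.001 0.003 0; 1 0.04 -0.001 0.003 0; 1 0.05 -0.001 0.003 0; 1 0.055 -0.001 0.003 0; 1 0.058 -0.001 0.003 0; 1 0.059 -0.001 0.003 0; 1 0.059 -0.001 0.003 0; 1 0.059 -0.001 0.003 0'
```

```text
time_s: 2.82
position: [0.6268, 0.1763, 0.0812]
orientation: [0.895, 1.378, -0.893]
ft_force: [-2.0, 0.5, 2.9]
grip_width: 0.007
```

```bash
python3 -m creep '1 0.002 0 0 0; 1 0.003 0 0 0; 1 0.004 0 0 0; 1 0.004 0 0 0; 1 0.004 0 0 0;1 0.004 0 0 0'
```

```text
time_s: 3.32
position: [0.6271, 0.1763, 0.0783]
orientation: [0.895, 1.378, -0.893]
ft_force: [-4.5, -0.7, 12.8]
grip_width: 0.003
```

Bottomed (12.8 N, z=0.0783). On to the square key.

```bash
python3 -m creep '1 -0.015 0 0 0; 1 -0.034 0 0 0; 1 -0.034 -0.025 0 0; 1 -0.034 -0.05 0 0; 1 -0.034 -0.051 0 0; 1 -0.034 -0.051 0 0'
python3 - <<'E'
from h import *
from cell import manip
st=manip.get_state();print(st["position"],st["ft_force"],yaw(st)[0])
for n,k in KEYS.items():print(n,togo(st,k))
E
```

```text
time_s: 3.82
position: [0.5789, 0.1548, 0.1095]
orientation: [0.895, 1.379, -0.894]
ft_force: [-0.3, -0.6, -0.1]
grip_width: 0.005
[0.5789 0.1548 0.1095] [-0.2852 -0.5628 -0.106 ] 0.07120009883654031
round [ 0.0255  0.0504 -0.0001]
square [ 0.0255  0.0005 -0.0001]
bar [ 0.0255 -0.0494 -0.0002]
```

```bash
python3 -m creep '1 0.01 0 0 0; 1 0.022 0 0 0; 1 0.027 0 0 0; 1 0.03 0 0 0; 1 0.033 0 0 0; 1 0.034 0 0 0; 1 0.034 0 0 0;1 0.034 0 0 0'
```

```text
time_s: 4.48
position: [0.58, 0.1554, 0.0782]
orientation: [0.894, 1.38, -0.894]
ft_force: [-7.0, -1.8, 19.1]
grip_width: 0.001
```

Bottomed. Now the bar key.

```bash
python3 -m creep '1 -0.015 0 0 0; 1 -0.034 0 0 0; 1 -0.034 -0.025 0 0; 1 -0.034 -0.05 0 0; 1 -0.034 -0.05 0 0; 1 -0.034 -0.05 0 0;1 -0.034 -0.05 0 0'; python3 -m creep '1 0.01 0 0 0; 1 0.022 0 0 0; 1 0.027 0 0 0; 1 0.03 0 0 0; 1 0.033 0 0 0; 1 0.034 0 0 0; 1 0.034 0 0 0;1 0.034 0 0 0'
```

```text
time_s: 5.07
position: [0.5345, 0.135, 0.1094]
orientation: [0.894, 1.379, -0.894]
ft_force: [-0.0, -0.1, -0.1]
grip_width: 0.002
time_s: 5.73
position: [0.534, 0.1349, 0.0781]
orientation: [0.893, 1.38, -0.895]
ft_force: [-8.6, -1.4, 19.2]
grip_width: 0.006
```

All three keys have bottomed. Now to a hover over the handle.

```bash
python3 -m creep '1 -0.03 0 0 0; 1 -0.07 0 0 0; 0.6 -0.08 -0.02 -0.03 0; 0.6 -0.08 -0.035 -0.06 0; 0.6 -0.08 -0.05 -0.09 0; 0.6 -0.08 -0.067 -0.118 0;0.6 -0.08 -0.067 -0.118 0;0.6 -0.08 -0.067 -0.118 0'
python3 - <<'E'
from h import *
from cell import manip
st=manip.get_state();print(st["position"],st["ft_force"],yaw(st)[0],st["grip_width"])
print(togo(st,W(-.1,.035,.105)))
c=manip.capture("wrist");cv2.imwrite("pics/w2.png",c["img"][:,:,::-1]);np.savez("w2.npz",**c)
E
```

```text
time_s: 6.4
position: [0.4233, 0.2158, 0.1551]
orientation: [0.891, 1.381, -0.893]
ft_force: [-0.3, -0.2, -0.1]
grip_width: 0.395
[0.4233 0.2158 0.1551] [-0.3305 -0.2442 -0.0654] 0.26231376792291333 0.3953067111442156
[0.0501 0.0004 0.0009]
```

View pics/w2.png

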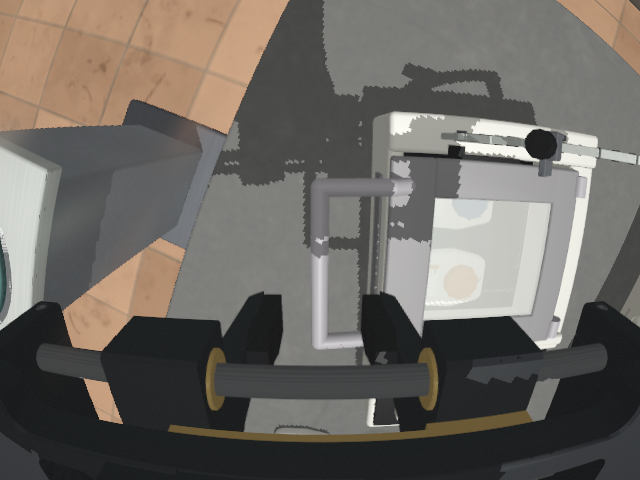

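The wrist view has the bar at column 320, between the fingertips at (270,330) and (375,330). The index knob is at (540,145) and the pointer at (456,152). I'll descend and grip.

```bash
python3 -m creep '0.68 0.02 0 0 0; 0.68 0.04 0 0.001 0; 0.68 0.055 0 0.001 0; 0.68 0.065 0 0.001 0; 0.68 0.065 0 0.001 0; 1 0.065 0 0.001 0; 1 0.065 0 0.001 0; 1 0.065 0 0.001 0'; python3 -m creep '1 0 0 0 0; 1 0 0 0 0; 1 0 0 0 0; 1 0 0 0 0';python3 - <<'E'
from h import *
from cell import manip
st=manip.get_state();p=st["position"];print(p,st["ft_force"],toW(p))
# bar path: tool dx,dy from now for flap angles
for a in(.1,.2,.3,.4,.5,.6,.65,.7,.75,.8):
    r=lambda a:np.array([.075-.17564*np.cos(a+.0855),.09+.17564*np.sin(a+.0855)])
    d=r(a)-r(0);print(a,"dx %.3f dy %.3f"%(-d[1],d[0]))
E
```

```text
time_s: 7.12
position: [0.4235, 0.2131, 0.0911]
orientation: [0.891, 1.382, -0.898]
ft_force: [-12.7, -7.2, 11.3]
grip_width: 0.118
time_s: 7.45
position: [0.4231, 0.2129, 0.0912]
orientation: [0.891, 1.381, -0.898]
ft_force: [-6.3, -4.5, 5.3]
grip_width: 0.098
[0.4231 0.2129 0.0912] [-6.3182 -4.4946  5.3462] [-0.1017  0.0334  0.0912]
0.1 dx -0.017 dy 0.002
0.2 dx -0.034 dy 0.006
0.3 dx -0.051 dy 0.012
0.4 dx -0.067 dy 0.020
0.5 dx -0.082 dy 0.029
0.6 dx -0.096 dy 0.039
0.65 dx -0.103 dy 0.045
0.7 dx -0.109 dy 0.051
0.75 dx -0.115 dy 0.057
0.8 dx -0.121 dy 0.064
```

```bash
python3 -m creep '1 -0.008 0.001 0 0; 1 -0.017 0.002 0 0; 1 -0.026 0.004 0 0; 1 -0.034 0.006 0 0; 1 -0.042 0.009 0 0; 1 -0.051 0.012 0 0; 1 -0.059 0.016 0 0; 1 -0.067 0.02 0 0'; python3 -m creep '1 -0.008 0.004 0 0; 1 -0.015 0.009 0 0; 1 -0.022 0.014 0 0; 1 -0.029 0.019 0 0; 1 -0.035 0.024 0 0; 1 -0.035 0.024 0 0;1 -0.035 0.024 0 0;1 -0.035 0.024 0 0';python3 - <<'E'
from h import *
from cell import manip
st=manip.get_state();p=st["position"];w=toW(p);print(p,st["ft_force"],w,st["grip_width"],yaw(st)[0])
c=manip.capture("wrist");cv2.imwrite("pics/w3.png",c["img"][:,:,::-1]);np.savez("w3.npz",**c,st=np.hstack([p,st["orientation"]]))
E
```

```text
time_s: 8.12
position: [0.4402, 0.2205, 0.158]
orientation: [0.888, 1.383, -0.901]
ft_force: [-8.8, -7.3, 1.9]
grip_width: 0.102
time_s: 8.78
position: [0.4625, 0.2305, 0.1949]
orientation: [0.889, 1.382, -0.9]
ft_force: [-13.9, -8.3, 12.7]
grip_width: 0.099
[0.4625 0.2305 0.1949] [-13.8572  -8.2533  12.7267] [-0.0586  0.0334  0.1949] 0.09897539807421353 0.1045233444274261
```

View pics/w3.png

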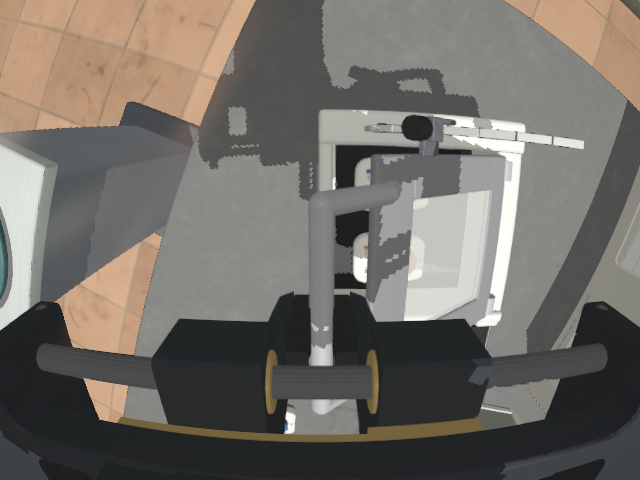

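The bar has followed the lift: it sits at column 322 inside the grip. The index knob is at (417,128), with its body at about (430,150). I'll zoom both wrist views and draw the predicted pointer and index arcs.

```bash
cat >> h.py <<'E'
def pix(c,st,p):
    R=Ro.from_rotvec(st[3:]);q=R.inv().apply(p-st[:3]);T=np.linalg.inv(c["tool_from_camera"]);q=T[:3,:3]@q+T[:3,3]
    r=np.hypot(q[0],q[1]);th=np.arctan2(r,q[2]);K=c["camera_matrix"]
    return np.array([K[0,2]+K[0,0]*th*q[0]/r,K[1,2]+K[1,1]*th*q[1]/r])
def arc(a,y):return W(.075-.1*np.cos(a),y,.09+.1*np.sin(a))
E
python3 - <<'E'
from h import *
w2=dict(np.load("w2.npz"));w3=dict(np.load("w3.npz"))
s2=np.array([.4233,.2158,.1551,.891,1.381,-.893]);s3=w3["st"]
out=[]
for c,s,(x0,y0) in((w2,s2,(490,100)),(w3,s3,(370,95))):
    im=cv2.resize(c["img"][y0:y0+100,x0:x0+100],None,fx=4,fy=4,interpolation=cv2.INTER_CUBIC)
    for y,col in((.100,(255,0,0)),(.112,(0,255,0))):
        for a in(.65,.75,.85):
            u=(pix(c,s,arc(a,y))-[x0,y0])*4;cv2.circle(im,tuple(int(v) for v in u),2,col,-1)
            print(y,a,pix(c,s,arc(a,y)))
    out.append(im)
cv2.imwrite("pics/z.png",np.hstack(out)[:,:,::-1])
print(pix(w2,s2,arc(0,.1)))
E
```

```text
0.1 0.65 [533.3359 175.1599]
0.1 0.75 [553.4933 178.5488]
0.1 0.85 [574.5218 182.1413]
0.112 0.65 [535.4208 148.9142]
0.112 0.75 [555.8359 151.6321]
0.112 0.85 [577.1241 154.7312]
0.1 0.65 [425.6875 156.2268]
0.1 0.75 [441.7689 157.9052]
0.1 0.85 [459.642 159.788]
0.112 0.65 [426.5056 133.3598]
0.112 0.75 [442.7379 134.2946]
0.112 0.85 [460.7802 135.5282]
[450.3436 160.379 ]
```

View pics/z.png

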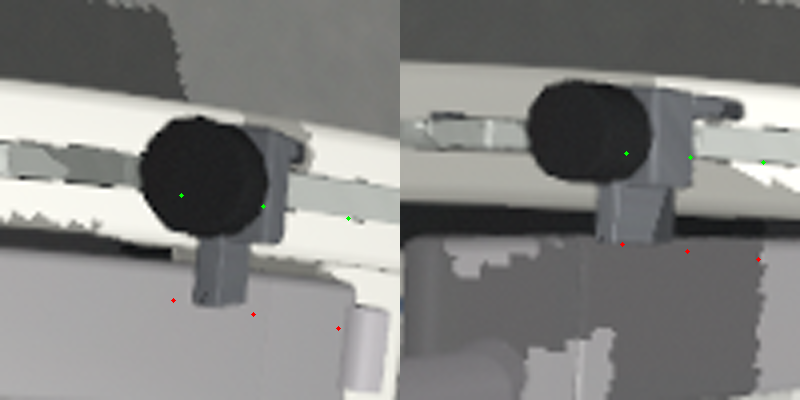

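Run:
```python
from h import *
from scipy.optimize import least_squares
w2=dict(np.load("w2.npz"));w3=dict(np.load("w3.npz"))
s2=np.array([.4233,.2158,.1551,.891,1.381,-.893]);s3=w3["st"]
def tri(a,b,y=None):
    f=lambda p:np.hstack([pix(w2,s2,p)-a,pix(w3,s3,p)-b])
    r=least_squares(f,W(0,.1,.16));w=toW(r.x);print(w,"res",r.fun,"ang",np.arctan2(w[2]-.09,.075-w[0]),"rad",np.hypot(w[2]-.09,.075-w[0]))
tri([545,176],[428.5,155.7])      # prong end
tri([541,126+18],[370+47.5,128]) # knob centre
tri([490+55,160],[370+58.5,142]) # prong root
print([ (a,pix(w3,s3,arc(a,.1))) for a in (.6,.64,.68)])
c=__import__("cell").manip.capture("scene");np.savez("s1.npz",**c)
for a in(.6,.65,.7,.75):print(a,proj(c,arc(a,.1)))
x0,y0=235,160
im=cv2.resize(c["img"][y0:y0+90,x0:x0+110],None,fx=6,fy=6,interpolation=cv2.INTER_CUBIC)
for a in(.65,.7,.75):
    u=(proj(c,arc(a,.1))-[x0,y0]+.5)*6;cv2.circle(im,tuple(int(v) for v in u),2,(255,0,0),-1)
cv2.imwrite("pics/s1.png",im[:,:,::-1])
```

```text
[-0.0068  0.1011  0.1636] res [-0.0357  0.1763  0.0284 -0.2058] ang 0.7327835570754453 rad 0.11005516936493163
[-0.0144  0.1142  0.17  ] res [-0.0393  0.2338  0.0242 -0.2769] ang 0.7298557675747955 rad 0.11996298824544963
[-0.0067  0.1078  0.1624] res [-0.0331  0.1776  0.0239 -0.2074] ang 0.7249573943029728 rad 0.10918834168874651
[(0.6, array([418.4073, 155.4628])), (0.64, array([424.1894, 156.0701])), (0.68, array([430.3052, 156.709 ]))]
0.6 [265.8872 194.7479]
0.65 [266.3772 192.9194]
0.7 [266.908  191.1176]
0.75 [267.4779 189.3479]
```

View pics/s1.png

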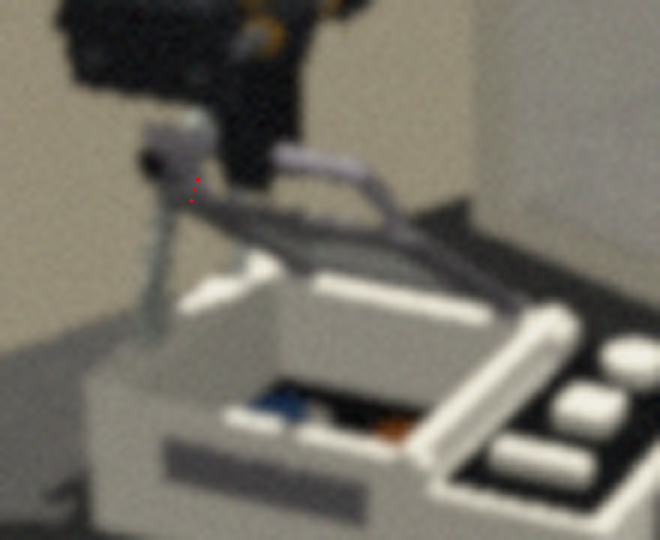

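The clamp triangulates consistently to an index angle of about 0.73 rad: knob, prong root and prong end all give 0.725–0.733. The flap is at about 0.647, so I'll raise it to about 0.72.

```bash
python3 -m creep '1 -0.003 0.003 0 0; 1 -0.006 0.006 0 0; 1 -0.009 0.009 0 0; 1 -0.009 0.009 0 0; 1 -0.009 0.009 0 0; 1 -0.009 0.009 0 0; 1 -0.009 0.009 0 0; 1 -0.009 0.009 0 0'
python3 - <<'E'
from h import *
from cell import manip
st=manip.get_state();p=st["position"];w=toW(p);s=np.hstack([p,st["orientation"]])
c=manip.capture("wrist");np.savez("w4.npz",**c,st=s)
a0=np.arctan2(w[2]+.0138-.09,.075-w[0]-.0017)-.0855;print("flap from TCP",a0,st["ft_force"],st["grip_width"])
x0,y0=340,90
im=cv2.resize(c["img"][y0:y0+130,x0:x0+150],None,fx=5,fy=5,interpolation=cv2.INTER_CUBIC)
for a,col in((.65,(255,0,0)),(.72,(0,255,0)),(.79,(0,0,255))):
    def F(r,h,y):return W(.075-r*np.cos(a)+h*np.sin(a),y,.09+r*np.sin(a)+h*np.cos(a))
    for y in(.02,.05,.082):  # front edge of panel, top surface
        u=(pix(c,s,F(.135,.003,y))-[x0,y0]+.5)*5;cv2.circle(im,tuple(int(v) for v in u),3,col,-1)
    u=(pix(c,s,arc(a,.1))-[x0,y0]+.5)*5;cv2.circle(im,tuple(int(v) for v in u),3,col,1)
cv2.imwrite("pics/w4.png",im[:,:,::-1])
E
```

```text
time_s: 9.55
position: [0.4707, 0.2341, 0.2047]
orientation: [0.889, 1.382, -0.899]
ft_force: [-14.7, -9.6, 13.9]
grip_width: 0.102
flap from TCP 0.7222851637283385 [-14.7398  -9.6324  13.9174] 0.10193607466336717
```

View pics/w4.png

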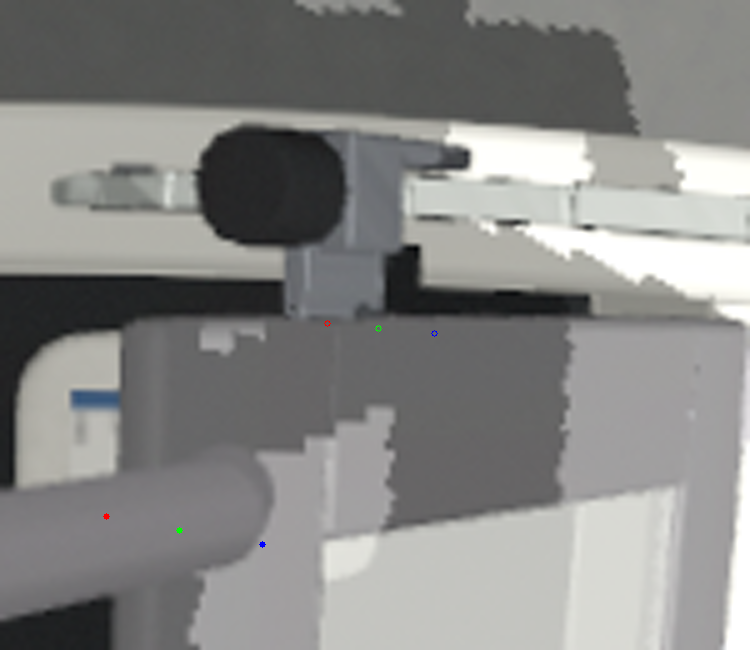

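Run:
```python
from h import *
from scipy.optimize import least_squares
w2=dict(np.load("w2.npz"));w4=dict(np.load("w4.npz"))
s2=np.array([.4233,.2158,.1551,.891,1.381,-.893]);s4=w4["st"]
g=w2["img"][140:165,440:472].max(axis=2);m=(g<50).astype(np.uint8)
n,l,st,ce=cv2.connectedComponentsWithStats(m);print(st[1:],ce[1:]+[440,140])
for uv in((456,152),(450,152),(462,152),(456,147),(456,158)):
    r=least_squares(lambda q:pix(w2,s2,W(q[0],q[1],.09))-uv,[-.02,.1]);print(uv,r.x,"rad",.075-r.x[0])
def P(a,r,y):return (pix(w4,s4,W(.075-r*np.cos(a),y,.09+r*np.sin(a)))-[340,90]+.5)*5
for a in(.66,.7,.74,.78):print(a,"r.09",P(a,.09,.103),"r.1",P(a,.1,.103),"r.11",P(a,.11,.103))
```

```text
[[  0   6  23  13 175]] [[452.72   152.4686]]
(456, 152) [-0.0217  0.1052] rad 0.0966896304380283
(450, 152) [-0.0255  0.1049] rad 0.10048964178749775
(462, 152) [-0.0178  0.1054] rad 0.09284548309614059
(456, 147) [-0.0218  0.1081] rad 0.09684605385259801
(456, 158) [-0.0215  0.1016] rad 0.09648824217627631
0.66 r.09 [392.1889 297.6068] r.1 [335.5052 297.0287] r.11 [274.3824 296.7383]
0.7 r.09 [418.0005 299.8069] r.1 [364.6587 299.4079] r.11 [306.891  299.2709]
0.74 r.09 [445.0633 302.1282] r.1 [395.3991 301.9378] r.11 [341.3911 301.9861]
0.78 r.09 [473.3102 304.5734] r.1 [427.6528 304.6241] r.11 [377.8069 304.8945]
```

The pointer's black body, at (385–420, 265) in the crop, fits a flap angle of about 0.72 rad. The prong centre fits an index angle of about 0.73, which puts the tips roughly 1–2 mm apart. I'll check that it's still, then hand in.

```bash
python3 -m creep '1 0 0 0 0;1 0 0 0 0;1 0 0 0 0;1 0 0 0 0;1 0 0 0 0;1 0 0 0 0'
python3 - <<'E'
from cell import manip
s=manip.get_state();print(s["position"],s["dq"],s["ft_force"],s["grip_width"])
manip.close_job()
E
```

```text
time_s: 10.1
position: [0.4707, 0.2341, 0.2046]
orientation: [0.889, 1.382, -0.899]
ft_force: [-15.1, -10.5, 14.4]
grip_width: 0.099
[0.47066129 0.23409855 0.20464868] [ 0.00022095 -0.00139565  0.00054736  0.00015492  0.00026759 -0.00014256] [-15.12695563 -10.53696155  14.42380915] 0.09866382581698656
the job is handed in; nothing more can be done
```

I pressed the round, square and bar keys in that order. I then lifted the flap by its bar to the index and handed the job in at 10.1 s, with the fingers still holding it. `close_job` reports no verdict, so these are my own last checks:

- **Keys:** each one bottomed, with the fingertips at z ≈ 0.078 m and 13–19 N. I moved straight up off each key before going to the next. I did not read the key positions directly.
- **Pointer and index:** the fingertip position puts the flap at about 0.722 rad. The wrist view of the pointer agrees at about 0.72, while the panel's front edge reads slightly lower, at about 0.70. The index triangulates to about 0.73 rad, so the tips are about 1–3 mm apart against the 9 mm limit.
- **Holding still:** the arm is still, with joint speeds below 0.002 rad/s, and the fingers are closed on the bar. A steady wrist force of about 23 N remains from pushing against the flap linkage, well under the 120 N limit.
- **Index and loose items:** I took no final picture of the cartridge, timer and marker. The arm's path stayed clear of them. Three points on the clamp triangulated to one spot across the wrist pictures before and during the lift, so the clamp does not seem to have moved.

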